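Find the bronze bracket in the sliding-lid boxes and weigh it

TASK

One of the three boxes in the leaning rack holds the bronze bracket, the others hold slimmer white plaster patterns. Open the boxes one at a time, shutting a wrong one fully before you open the next, until you find the bronze one; set that bracket gently on the pan of the spring scale, without driving the pan near its stop, and let go. The box it came from may stay open, the other two must end fully shut, and the other things on the bench must stay where they are.

Things in the scene. Friction and masses are not known exactly. Their poses are not given: they have to be found in the camera images.
- rack: Fixed wooden rack holding three boxes side by side, leaning 25 degrees: their tops face up and towards the robot. Origin: middle of its foot on the bench, x to the back, y left, z up. A tool ledge, 350 mm wide along y, x 8 to 82 mm, underside at z = 300 mm, hangs over the back of the boxes on posts at y = +-165 mm, x = 62 mm: reach into the boxes square to their floor.
- box_left: Left box. Origin: middle of its underside (grey); x runs up the slope, y left, z out of the box, square to its floor (25 degrees off vertical, towards the robot). Outside 130 (x) x 112 (y) x 66 mm (z), walls and floor 6 mm. One bracket stands in the middle of the floor, long side along y; 8 mm high blocks hold its foot at |x| 18 to 31, |y| 25 to 41 mm.
- box_middle: Middle box, like the left one, 118 mm to its right. Any box may hold the bronze bracket (gold-coloured, about 0.5 kg); the other two hold white plaster patterns (about 0.12 kg). The brackets are not tracked: look, or feel. All are 84 mm long (y), 46 mm tall, with a foot 34 mm wide (x) and 6 mm high; above the foot the bronze one is 34 mm wide, a pattern only 22 mm.
- box_right: Right box, like the left one, 118 mm to the right of the middle one. Each box holds one bracket, bronze or plaster, seen only when its lid is open; the bracket's top is 52 mm from the box's underside, 14 mm below the rim.
- pan (a joint): Spring scale's pan, how far it has sunk in m: 0 empty, grows downward, 1.2 mm per newton, stop at 20 mm. The bronze casting sinks it 5 to 8 mm, a pattern under 2 mm.
- pan_top (a point): Middle of the top face of the scale's pan, a level steel plate 170 x 170 mm and 6 mm thick, 58 mm above the bench when empty, on a green 150 mm square housing. z up, x and y along the pan's edges.
- lid_left (a joint): Sliding lid of the left box, in m: 0 shut, grows as the lid slides down the slope, along the box's -x, to its stop at 0.112. Pale wooden board 130 x 110 x 6 mm, stiff with about 2.5 N of friction, stays where it is left.
- left_grip (a point): On the blue handle of the left box's lid: an upright bar 60 mm along y, 12 mm thick along x, 32 mm tall above the lid's top face, 20 mm down the slope from the lid's middle. This point is in the bar's middle, 11 mm below its top and 21 mm above the lid's top face. Its axes are those of the box; moves with the lid.
- lid_middle (a joint): Sliding lid of the middle box, in m: 0 shut, grows as the lid slides down the slope, along the box's -x, to its stop at 0.112. Pale wooden board 130 x 110 x 6 mm, stiff with about 2.5 N of friction, stays where it is left.
- middle_grip (a point): On the blue handle of the middle box's lid: an upright bar 60 mm along y, 12 mm thick along x, 32 mm tall above the lid's top face, 20 mm down the slope from the lid's middle. This point is in the bar's middle, 11 mm below its top and 21 mm above the lid's top face. Its axes are those of the box; moves with the lid.
- lid_right (a joint): Sliding lid of the right box, in m: 0 shut, grows as the lid slides down the slope, along the box's -x, to its stop at 0.112. Pale wooden board 130 x 110 x 6 mm, stiff with about 2.5 N of friction, stays where it is left.
- right_grip (a point): On the blue handle of the right box's lid: an upright bar 60 mm along y, 12 mm thick along x, 32 mm tall above the lid's top face, 20 mm down the slope from the lid's middle. This point is in the bar's middle, 11 mm below its top and 21 mm above the lid's top face. Its axes are those of the box; moves with the lid.
- mallet: Bystander: wooden carver's mallet standing on its head, 72 mm across, 215 mm tall; origin under its middle.
- glue: Bystander: white plastic bottle, 60 mm across, 150 mm tall; origin under its middle.
- cup: Bystander: white cup, 80 mm across, 90 mm tall; origin under its middle.
- tin: Bystander: steel tin, 84 mm across, 100 mm tall; origin under its middle.
- offcut: Bystander: pale wooden offcut 70 x 160 x 35 mm; origin under its middle.
- screwdriver: Bystander: screwdriver 200 mm long lying on the bench along its x; origin under its middle.
Not all that is in view belongs to the job. Of the things that look like the part that bears pan, the smallest one is meant.

How it is judged:
On the way:
1. a box has been opened (value of joint any of lid_left, lid_middle, lid_right above 0.08 m), for 0.1 s.
At the end, for the whole second after the job is handed in: The bronze bracket rests, released, on the scale's pan, which has sunk 4.5 to 9 mm under its weight and is still; at least two of the three lids are shut to within 12 mm (value of joint pan between 0.0045 and 0.009 m and velocity of joint pan between -0.01 and 0.01 m/s and (value of joint each of lid_left, lid_middle below 0.012 m or value of joint each of lid_left, lid_right below 0.012 m or value of joint each of lid_middle, lid_right below 0.012 m)); the robot touches nothing.
It fails at once if two boxes open at once (both lids more than 30 mm open) (value of joint each of lid_left, lid_middle above 0.03 m or value of joint each of lid_left, lid_right above 0.03 m or value of joint each of lid_middle, lid_right above 0.03 m).
It fails at once if the scale's pan driven down more than 16 mm (value of joint pan above 0.016 m).
It fails at once if another thing on the bench moved more than 40 mm (distance of any of mallet, glue, cup, tin, offcut, screwdriver from where it was at the start of the episode above 0.04 m).
It also fails if it takes over 72 s, if anything falls off the work surface, if the arm or the gripper's body presses on something with over 40 N, if the wrist force passes 120 N, or if a joint passes its speed limit or range.

ROBOT

A 6-joint arm with a two-finger parallel gripper is mounted at the origin on the work surface. World frame = base frame: x ahead of the robot, y to its left, z up, the work surface at z = 0. Lengths are in m, angles in rad, forces in N, time in s.
With the tool pointing down it reaches from about 0.3 to 0.775 m from the base axis. Payload 14.6 kg.
Tool frame: the origin (TCP) lies midway between the tips of the shut fingers; the grasp point (between the pads) lies 19 mm behind it (ctrl.pinch_z is the distance from the TCP to the grasp point, in m); z points along the fingers, y is the line along which they close (so a half turn about z gives the same grasp; the last joint's range is limited). The gripper opens to 94 mm and grips with 3 to 60 N. Pads are 16 mm wide; open, the fingers measure 119 mm over their backs; the gripper's body (75 mm by 177 mm) begins 78 mm behind the grasp point.
Start: joints at [-1.23, 0.3, 1.521, -0, 1.321, -0.067], TCP at [0.218, -0.505, 0.166] pointing down, gripper open.
Joint ranges: [-3.03, 3.03], [-0.79, 2.21], [0.23, 2.52], [-1.04, 4.18], [0, 3.07], [-2.55, 2.55]. Speed limits (rad/s): [2.22, 2.22, 2.57, 3.14, 3.14, 3.14].

INTERFACE

Orientations are given as [roll, pitch, yaw] about the fixed x, y, z axes, in that order (R = Rz(yaw) Ry(pitch) Rx(roll)).
In Python, from station import ctrl gives the robot as it stands.
- The arm moves only by the tool jog_arm, never from a script. Its argument "motion" is a list of rows, each a list of 7 numbers: the shift along the tool's x, y, z in m, then the turn, a rotation vector about the tool's x, y, z in rad, then the opening, from -1 (shut) to 1 (fully open). In form: [[tx, ty, tz, rx, ry, rz, gripper], ...]. A call has 1 to 5 rows; each row shifts and turns the commanded pose from where the row before left it, along the tool's axes as they then stand; what a row does not reach is not made up. A row lasts 1/10 s, in which the tool goes at most 50 mm and 8.59 degrees, less where a joint would pass 70% of its speed; a pose out of reach is approached as far as the arm can. A call is refused whole if a number of a shift passes 0.05 or a number of a turn 0.15, either way. A call with a gripper value outside its range is refused whole. The fingers move at their own pace and stop on an object; "squeeze" is the grip in N (left out, the last holds). Time passes only in rows, so rows that do not move let the fingers close. It gives the time, the measured TCP pose, the force, the opening and the grip force at its end, in the units of the state.
- ctrl.get_obs(): the state, without advancing time (a new reading comes with each control period).
- ctrl.camera(name): name is "side" or "top"; returns the picture (420x560x3 uint8, red, green, blue); there is no depth.
- ctrl.camera_model(name): a dict with "intrinsics" (3x3 intrinsics, pixels), "k1" (the pictures are not rectified: a ray, as slopes to the right and down, at radius r is drawn at 1 + k1 r^2 times it, then the intrinsics apply), "rvec" (rotation vector, rad) and "tvec" (3), from world to camera coordinates, as OpenCV has them. Camera axes: x right, y down, z forward; pixel columns grow to the right and rows downward; lengths in m; the calibration is good to about 2 mm. A picture is of the moment at which its call begins. camera_model takes no time and is no camera call.
- ctrl.hand_in(): hands the job in; it is judged then, once.
The state is a dict: "time_s": time; "qpos": joint angles; "joint_vel": joint speeds; "tau": joint torques, N m; "ee_pos": TCP position; "eef_rot": TCP orientation; "force": force on the tool from outside, world axes, zero at the start; "moment": the same for the moment, N m; "grip_width": finger opening in m; "grip_force": force on a finger pad.
Only numpy, scipy, OpenCV 4.12 (cv2) and the standard library are available. Lean on these libraries where they do the work, as an engineer would, in place of code of your own. Each camera call takes 0.05 s, during which the arm holds its last target. There are 200 camera calls.

## Working session

There is one attempt and no reset: what is moved stays moved. The work goes in short steps, Python scripts to look and compute and a tool call to move; the robot and the scene stay as the last step left them, time stands still between calls to the robot, and variables do not carry over. Pictures are saved under pics/ and viewed, at most 10 in all, crops included, and the job is handed in when it is done.

Besides the shell and the picture viewer there is one more tool, called by a JSON object that holds its "method" and its "body". jog_arm: Moves the arm, as the interface text tells. Its arguments: {"type":"object","properties":{"motion":{"type":"array"},"squeeze":{"type":"number"}},"required":["motion"]}

```bash
mkdir -p pics; ls; python3 - <<'E'
from station import ctrl
import cv2
for n in ("side","top"):
    cv2.imwrite(f"pics/{n}0.png",ctrl.camera(n)[:,:,::-1]); print(n,ctrl.camera_model(n))
print(ctrl.get_obs(), ctrl.pinch_z)
E
```

```text
pics
side {'intrinsics': array([[407.63688473,   0.        , 273.36266333],
       [  0.        , 407.63688473, 207.56325374],
       [  0.        ,   0.        ,   1.        ]]), 'k1': 0.03478684904791278, 'rvec': array([ 0.3780363 , -2.66485464,  1.39496094]), 'tvec': array([0.41033776, 0.19231571, 1.11069353])}
top {'intrinsics': array([[387.270438  ,   0.        , 287.73702336],
       [  0.        , 387.270438  , 201.29360368],
       [  0.        ,   0.        ,   1.        ]]), 'k1': -0.10830885460287477, 'rvec': array([ 2.15762103, -2.21359715,  0.11744795]), 'tvec': array([-0.03938836,  0.46248421,  1.46356554])}
{'time_s': 0.1, 'qpos': array([-1.22962576e+00,  3.00406320e-01,  1.52152346e+00,  1.99720987e-07,
        1.32067811e+00, -6.66009516e-02]), 'joint_vel': array([ 0.00087629, -0.00208903, -0.00341234,  0.00053501,  0.00220683,
        0.00079281]), 'tau': array([ 3.93862929e-04, -5.32645583e+01, -3.53285551e+01,  7.09389593e-02,
        2.34849192e-02, -7.06622336e-05]), 'ee_pos': array([ 0.21801615, -0.50464814,  0.16534626]), 'eef_rot': array([-3.14057968e+00, -6.77585935e-05,  4.07771432e-01]), 'force': array([ 0.33542128,  0.22821857, -0.43603801]), 'moment': array([-0.02530019, -0.01515669,  0.04202112]), 'grip_force': 0.0, 'grip_width': 0.09371053246170291} 0.0188
```

View pics/side0.png

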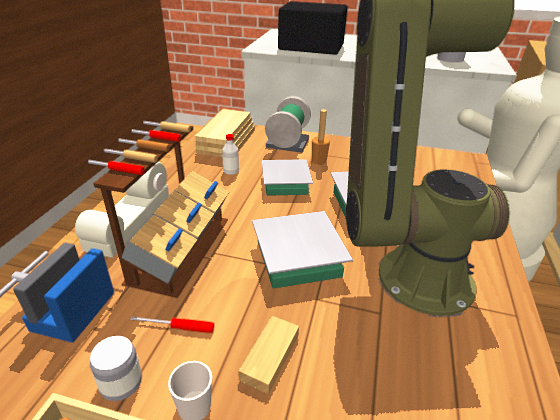

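View pics/top0.png

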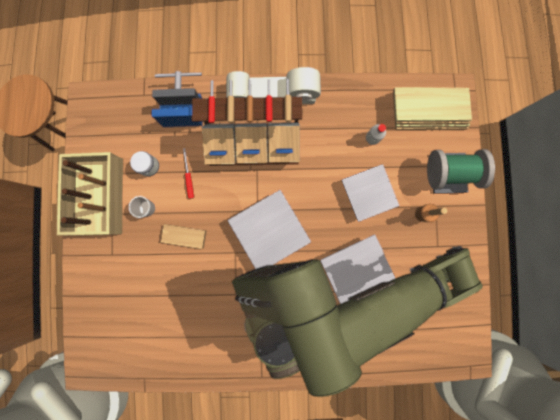

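```bash
cat > h.py <<'E'
import numpy as np, cv2
from scipy.optimize import least_squares
from scipy.spatial.transform import Rotation as R
from station import ctrl
M={n:ctrl.camera_model(n) for n in("side","top")}
def proj(n,P):
    m=M[n]; return cv2.projectPoints(np.asarray(P,float).reshape(-1,1,3),m["rvec"],m["tvec"],m["intrinsics"],np.array([m["k1"],0,0,0]))[0].reshape(-1,2)
def tri(ps,pt):
    f=lambda X:np.r_[proj("side",X)[0]-ps,proj("top",X)[0]-pt]
    s=least_squares(f,[.5,0,.1]); return s.x,np.abs(s.fun).max()
def blobs(n,mask,lo,hi):
    k,l,s,c=cv2.connectedComponentsWithStats(mask.astype(np.uint8)); 
    return [(i,c[i],s[i]) for i in range(1,k) if lo<s[i][4]<hi],l
t=np.deg2rad(25)
def Rb(yaw): return R.from_euler("z",yaw).as_matrix()@np.array([[np.cos(t),0,-np.sin(t)],[0,1,0],[np.sin(t),0,np.cos(t)]])
E
cat > m.py <<'E'
from h import *
cen={}
for n in("side","top"):
    im=cv2.cvtColor(cv2.imread(f"pics/{n}0.png"),cv2.COLOR_BGR2HSV); h,s,v=cv2.split(im)
    b,l=blobs(n,(h>98)&(h<125)&(s>130)&(v>60),20,400)
    print(n,[(c.round(1),st) for i,c,st in b])
    g=(s<45)&(v>120)
    b,l=blobs(n,g,500,9000)
    for i,c,st in b:
        cs=cv2.findContours((l==i).astype(np.uint8),cv2.RETR_EXTERNAL,cv2.CHAIN_APPROX_NONE)[0]
        hull=cv2.convexHull(max(cs,key=len)); q=cv2.approxPolyDP(hull,5,True)[:,0]
        print(' grey',c.round(),st[4],q.tolist() if len(q)<7 else len(q))
E
python3 m.py
```

```text
side [(array([210.4, 189.6]), array([205, 181,  12,  18,  74], dtype=int32)), (array([193.2, 212.3]), array([187, 203,  14,  20,  93], dtype=int32)), (array([173.5, 239.2]), array([166, 229,  17,  22, 119], dtype=int32))]
 grey [537.   9.] 876 [[559, 0], [559, 21], [513, 16], [514, 0]]
 grey [286. 172.] 1124 [[306, 160], [312, 182], [264, 184], [262, 160]]
 grey [141. 201.] 1287 [[159, 162], [167, 197], [124, 243], [115, 205]]
 grey [ 47. 220.] 1625 [[107, 167], [94, 190], [0, 266], [3, 246]]
 grey [ 94. 227.] 901 [[82, 212], [106, 213], [112, 256], [83, 249], [76, 231]]
 grey [299. 242.] 4311 [[352, 259], [269, 273], [252, 220], [324, 211]]
 grey [ 35. 269.] 822 [[72, 245], [24, 289], [0, 294], [14, 272], [44, 251]]
 grey [114. 366.] 2269 8
 grey [191. 389.] 1479 7
top [(array([251.1, 151.2]), array([244, 150,  14,   3,  35], dtype=int32)), (array([284.1, 150.7]), array([277, 150,  15,   3,  34], dtype=int32)), (array([217.2, 152.9]), array([210, 152,  16,   3,  42], dtype=int32))]
 grey [273.  83.] 1926 [[318, 73], [319, 92], [227, 94], [233, 72]]
 grey [370. 192.] 1947 [[382, 165], [398, 205], [358, 220], [342, 180]]
 grey [269. 230.] 3671 [[280, 191], [309, 242], [255, 268], [228, 220]]
 grey [357. 268.] 2821 [[374, 235], [394, 278], [340, 302], [321, 260]]
 grey [501. 375.] 1027 [[506, 349], [531, 375], [498, 401], [482, 400], [496, 357]]
 grey [ 95. 402.] 1476 [[52, 368], [125, 393], [120, 414], [81, 419]]
 grey [ 46. 401.] 1214 [[16, 397], [32, 382], [44, 382], [78, 419], [48, 419]]
```

```bash
python3 - <<'E'
import cv2,numpy as np
s=cv2.imread("pics/side0.png");t=cv2.imread("pics/top0.png")
f=lambda a,x,y,w,h,k:cv2.resize(a[y:y+h,x:x+w],None,fx=k,fy=k,interpolation=cv2.INTER_NEAREST)
A=f(s,110,165,120,100,3.3333); A=cv2.resize(A,(400,333))
B=cv2.resize(f(t,195,90,120,80,3),(400,267))
C=cv2.resize(f(s,250,150,80,60,5),(400,300)); D=cv2.resize(f(t,335,160,80,60,5),(400,300))
cv2.imwrite("pics/c.png",np.hstack([np.vstack([A,B]),np.vstack([C,D])]))
E
```

```text
(no output)
```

View pics/c.png

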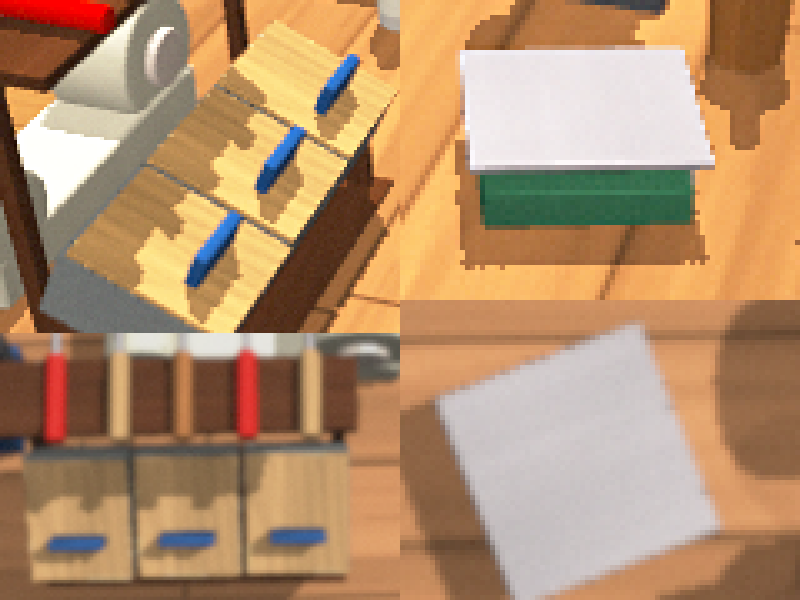

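```bash
cat > m2.py <<'E'
from h import *
obs={}
for n in("side","top"):
    im=cv2.imread(f"pics/{n}0.png").astype(int); b,g,r=im[...,0],im[...,1],im[...,2]
    w=np.zeros(b.shape,bool)
    if n=="side": w[165:265,150:230]=1
    else: w[145:162,200:305]=1
    m=w&(b>r+20)&(b>g+10)
    bl,l=blobs(n,m,15,400)
    o=[c for i,c,s in bl]; print(n,[(c.round(1).tolist(),s[4]) for i,c,s in bl])
    obs[n]=sorted(o,key=lambda c:c[0])
C=np.array([[x,y,z] for x in(-.006,.006) for y in(-.03,.03) for z in(-.021,.011)])
def cen(n,P):
    h=cv2.convexHull(np.round(proj(n,P)*64).astype(np.int32)); m=cv2.moments(h); return np.array([m["m10"],m["m01"]])/m["m00"]/64
def grips(p): # middle grip p[:3], yaw p[3]
    A=Rb(p[3]); return [p[:3]+A@[0,d,0] for d in(.118,0,-.118)],A
def f(p):
    G,A=grips(p); return np.concatenate([cen(n,g+C@A.T)-o for n in obs for g,o in zip(G,obs[n])])
s=least_squares(f,[.75,.05,.2,0],diff_step=1e-3); print(s.x.round(4),s.fun.round(2))
print(np.round(grips(s.x)[0],4))
# scale pan: corners in pixel
S=[[262,160],[306.6,160],[312.6,182],[264,182]]; T=[[342,180],[382,165],[398.5,205.5],[358,220.5]]
for k in range(4):
    T2=np.roll(T,k,0); print(k,[ (x.round(3).tolist(),round(e,1)) for x,e in (tri(a,b) for a,b in zip(S,T2))])
E
python3 m2.py
```

```text
side [([210.4, 189.6], np.int32(88)), ([193.3, 212.0], np.int32(106)), ([173.5, 238.9], np.int32(133))]
top [([283.7, 150.5], np.int32(62)), ([217.6, 152.5], np.int32(61)), ([250.5, 151.5], np.int32(62))]
[0.6285 0.0783 0.1477 0.    ] [-0.71 -0.16 -0.02  0.02  0.02  0.02 -0.01  0.17  0.18  0.34  0.19  0.56]
[[ 0.6285  0.1963  0.1477]
 [ 0.6285  0.0783  0.1477]
 [ 0.6285 -0.0397  0.1477]]
0 [([0.528, -0.24, 0.154], np.float64(2.1)), ([0.502, -0.424, 0.074], np.float64(21.9)), ([0.422, -0.51, -0.065], np.float64(4.4)), ([0.467, -0.3, 0.038], np.float64(22.8))]
1 [([0.465, -0.28, 0.135], np.float64(24.7)), ([0.45, -0.252, 0.168], np.float64(19.4)), ([0.498, -0.458, -0.038], np.float64(26.0)), ([0.523, -0.501, -0.089], np.float64(19.2))]
2 [([0.516, -0.462, 0.033], np.float64(21.4)), ([0.387, -0.292, 0.15], np.float64(3.1)), ([0.442, -0.27, 0.078], np.float64(23.6)), ([0.599, -0.448, -0.061], np.float64(2.4))]
3 [([0.588, -0.414, 0.056], np.float64(0.2)), ([0.43, -0.472, 0.052], np.float64(0.5)), ([0.377, -0.312, 0.057], np.float64(0.7)), ([0.533, -0.257, 0.06], np.float64(0.1))]
```

```bash
sed -i 's/np.round(proj(n,P)\*64).astype(np.int32)/proj(n,P).astype(np.float32)/; s#/m\["m00"\]/64#/m["m00"]#; s/\[.75,.05,.2,0\],diff_step=1e-3/[.63,.08,.15,.05],diff_step=1e-2/; /^for k/,$d' m2.py
cat >> m2.py <<'E'
np.save("rack.npy",s.x)
q=s.x
# box/rack check: bench-to-grip, lid edge corner checks
A=Rb(q[3])
for nm,g in zip("LMR",grips(q)[0]):
    c=g+A@[[.02],[0],[-.021]][0:0] if 0 else g+A@np.array([.02,0,-.021])
    e=[c+A@np.array([sx*.065,sy*.055,0]) for sx in(-1,1) for sy in(1,-1)]
    print(nm,proj("side",e).round(1).tolist(),proj("top",e).round(1).tolist())
E
python3 m2.py
```

```text
side [([210.4, 189.6], np.int32(88)), ([193.3, 212.0], np.int32(106)), ([173.5, 238.9], np.int32(133))]
top [([283.7, 150.5], np.int32(62)), ([217.6, 152.5], np.int32(61)), ([250.5, 151.5], np.int32(62))]
[0.6286 0.0782 0.1477 0.0084] [-0.38 -0.1  -0.06  0.02 -0.33 -0.03  0.    0.41  0.19  0.31  0.19  0.26]
[[ 0.6276  0.1962  0.1477]
 [ 0.6286  0.0782  0.1477]
 [ 0.6296 -0.0398  0.1477]]
L [[177.6, 266.1], [196.6, 238.0], [128.9, 239.4], [152.2, 213.4]] [[204.2, 164.6], [234.4, 163.5], [200.9, 129.0], [231.9, 127.8]]
M [[197.9, 236.2], [213.7, 212.7], [153.8, 211.6], [173.2, 189.9]] [[236.6, 163.4], [266.8, 162.4], [234.2, 127.7], [265.3, 126.7]]
R [[214.8, 211.1], [228.3, 191.2], [174.5, 188.4], [190.9, 170.0]] [[269.0, 162.4], [299.2, 161.4], [267.6, 126.6], [298.7, 125.7]]
```

```bash
cat >> h.py <<'E'
q=np.load("rack.npy"); AB=Rb(q[3]); GR={k:q[:3]+AB@np.array([0,d,0]) for k,d in zip("LMR",(.118,0,-.118))}
RT=np.column_stack([AB[:,1],AB[:,0],-AB[:,2]])   # tool axes for working square to the box
def step(pos,Rt,n,o=None):
    """constant per-row tool-frame twist taking measured pose to (pos,Rt) in n rows"""
    o=o or ctrl.get_obs(); R0=R.from_euler("xyz",o["eef_rot"]).as_matrix(); p=R0.T@(pos-o["ee_pos"])
    w=R.from_matrix(R0.T@Rt).as_rotvec()/n; S=np.eye(3);A=np.zeros((3,3)); E=R.from_rotvec(w).as_matrix()
    for _ in range(n): A+=S; S=S@E
    v=np.linalg.solve(A,p); print("total",p.round(4),"rows",n,"v",v.round(4),"w",w.round(4)); return v,w
def tcp(g,off=0): return g+RT[:,2]*(ctrl.pinch_z-off)  # off = shallower
E
python3 - <<'E'
from h import *
S=[[352,258],[268,271],[252,220],[324,211]]; T=[[280,191],[309,242],[255,268],[228,220]]
for k in range(4): print(k,[(x.round(3).tolist(),round(e,1)) for x,e in (tri(a,b) for a,b in zip(S,np.roll(T,k,0)))])
for n in M: Rc=cv2.Rodrigues(M[n]["rvec"])[0]; print(n,(-Rc.T@M[n]["tvec"]).round(3))
# ledge front edge and bystander spots
f=lambda px,z: least_squares(lambda u:proj("top",[u[0],u[1],z])[0]-px,[.6,0]).x.round(3)
print("ledge",f([250,121.5],.31)); print("mallet top",f([441,211],.215),"glue top",f([381,128],.15))
print({k:(tcp(g).round(4)).tolist() for k,g in GR.items()})
o=ctrl.get_obs(); step(GR["R"]-RT[:,2]*.10+RT[:,2]*.0188,RT,14)
print(o['ee_pos'])
E
```

```text
0 [([0.312, -0.051, -0.039], np.float64(49.3)), ([0.407, -0.126, -0.209], np.float64(24.3)), ([0.373, 0.098, 0.176], np.float64(43.9)), ([0.312, 0.135, 0.255], np.float64(22.7))]
1 [([0.258, 0.146, 0.138], np.float64(37.9)), ([0.476, -0.032, -0.129], np.float64(10.0)), ([0.434, -0.103, 0.018], np.float64(33.8)), ([0.263, 0.071, 0.216], np.float64(11.0))]
2 [([0.204, 0.074, 0.085], np.float64(3.4)), ([0.393, 0.171, 0.076], np.float64(0.1)), ([0.497, -0.022, 0.073], np.float64(0.5)), ([0.304, -0.124, 0.077], np.float64(0.2))]
3 [([0.238, -0.144, -0.109], np.float64(15.3)), ([0.344, 0.103, 0.018], np.float64(34.9)), ([0.42, 0.16, 0.218], np.float64(9.9)), ([0.371, -0.043, 0.127], np.float64(33.2))]
side [0.193 0.886 0.785]
top [ 0.332 -0.02   1.499]
ledge [0.691 0.067]
mallet top [ 0.398 -0.568] glue top [ 0.707 -0.392]
{'L': [0.6356, 0.1963, 0.1307], 'M': [0.6365, 0.0783, 0.1307], 'R': [0.6375, -0.0397, 0.1307]}
total [ 0.5306 -0.277  -0.0556] rows 14 v [ 0.0454  0.0032 -0.0014] w [-0.0276  0.0182 -0.0823]
[ 0.21801615 -0.50464814  0.16534626]
```

{"method": "jog_arm", "body": {"motion": [[0.0454,0.0032,-0.0014,-0.0276,0.0182,-0.0823,1],[0.0454,0.0032,-0.0014,-0.0276,0.0182,-0.0823,1],[0.0454,0.0032,-0.0014,-0.0276,0.0182,-0.0823,1],[0.0454,0.0032,-0.0014,-0.0276,0.0182,-0.0823,1],[0.0454,0.0032,-0.0014,-0.0276,0.0182,-0.0823,1]]}}

```text
time_s: 0.6
ee_pos: [0.4168, -0.3945, 0.1801]
eef_rot: [2.988, -0.061, 0.828]
force: [0.7, -0.3, -0.4]
grip_width: 0.0942
grip_force: 0.0
```

{"method": "jog_arm", "body": {"motion": [[0.0454,0.0032,-0.0014,-0.0276,0.0182,-0.0823,1],[0.0454,0.0032,-0.0014,-0.0276,0.0182,-0.0823,1],[0.0454,0.0032,-0.0014,-0.0276,0.0182,-0.0823,1],[0.0454,0.0032,-0.0014,-0.0276,0.0182,-0.0823,1],[0.0454,0.0032,-0.0014,-0.0276,0.0182,-0.0823,1]]}}

```text
time_s: 1.1
ee_pos: [0.5503, -0.2137, 0.2048]
eef_rot: [2.824, -0.053, 1.25]
force: [-0.0, -0.1, -0.8]
grip_width: 0.0937
grip_force: 0.0
```

{"method": "jog_arm", "body": {"motion": [[0.0454,0.0032,-0.0014,-0.0276,0.0182,-0.0823,1],[0.0454,0.0032,-0.0014,-0.0276,0.0182,-0.0823,1],[0.0454,0.0032,-0.0014,-0.0276,0.0182,-0.0823,1],[0.0454,0.0032,-0.0014,-0.0276,0.0182,-0.0823,1],[0,0,0,0,0,0,1]]}}

```text
time_s: 1.6
ee_pos: [0.5948, -0.0366, 0.2212]
eef_rot: [2.704, 0.001, 1.586]
force: [0.1, 0.3, 0.0]
grip_width: 0.0939
grip_force: 0.0
```

```bash
python3 - <<'E'
from h import *
o=ctrl.get_obs(); print(o["qpos"].round(3),o["ee_pos"])
step(tcp(GR["R"],.005),RT,5)
cv2.imwrite("pics/s1.png",ctrl.camera("side")[100:310,80:360][:,:,::-1].repeat(2,0).repeat(2,1))
E
```

```text
[-0.161  0.087  1.713  0.093  0.911 -0.217] [ 0.59478732 -0.03657025  0.22117702]
total [-0.0036  0.0003  0.0951] rows 5 v [-0.0007  0.0001  0.019 ] w [ 0.0003 -0.0003  0.0014]
```

View pics/s1.png

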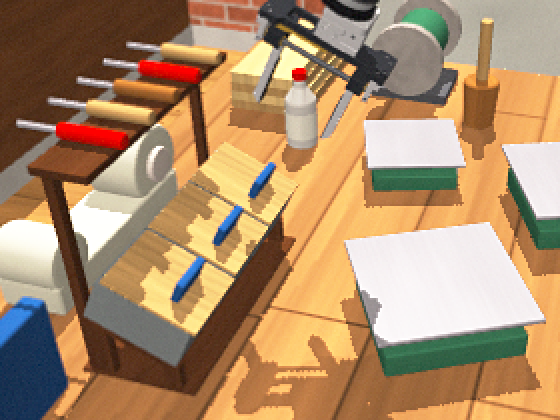

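{"method": "jog_arm", "body": {"motion": [[-0.0007,0,0.019,0,0,0,1],[-0.0007,0,0.019,0,0,0,1],[-0.0007,0,0.019,0,0,0,1],[-0.0007,0,0.019,0,0,0,1],[-0.0008,0,0.018,0,0,0,1]]}}

```text
time_s: 2.15
ee_pos: [0.6348, -0.0455, 0.1348]
eef_rot: [2.706, 0.001, 1.577]
force: [0.4, 0.0, -0.0]
grip_width: 0.0943
grip_force: 0.0
```

{"method": "jog_arm", "body": {"motion": [[0,0,0,0,0,0,-1],[0,0,0,0,0,0,-1],[0,0,0,0,0,0,-1],[0,0,0,0,0,0,-1],[0,0,0,0,0,0,-1]], "squeeze": 20}}

```text
time_s: 2.65
ee_pos: [0.6348, -0.0441, 0.1368]
eef_rot: [2.703, 0.001, 1.579]
force: [-0.3, -0.6, 0.4]
grip_width: 0.0575
grip_force: 0.0
```

{"method": "jog_arm", "body": {"motion": [[0,0,0,0,0,0,-1],[0,0,0,0,0,0,-1],[0,0,0,0,0,0,-1],[0,0,0,0,0,0,-1],[0,0,0,0,0,0,-1]]}}

```text
time_s: 3.15
ee_pos: [0.6347, -0.044, 0.136]
eef_rot: [2.704, 0.001, 1.579]
force: [-0.3, -0.5, 0.1]
grip_width: 0.0173
grip_force: 0.0
```

{"method": "jog_arm", "body": {"motion": [[0,0,0,0,0,0,-1],[0,0,0,0,0,0,-1],[0,0,0,0,0,0,-1]]}}

```text
time_s: 3.45
ee_pos: [0.6347, -0.044, 0.136]
eef_rot: [2.704, 0.001, 1.579]
force: [0.3, -0.0, -1.2]
grip_width: 0.0003
grip_force: 0.0
```

```bash
python3 - <<'E'
from h import *
a=ctrl.camera("side")[120:260,150:270][:,:,::-1]; b=ctrl.camera("top")[90:190,220:340][:,:,::-1]
cv2.imwrite("pics/s2.png",np.hstack([cv2.resize(a,(480,560)),cv2.resize(b,(320,267)).copy() if 0 else cv2.copyMakeBorder(cv2.resize(b,(320,267)),0,293,0,0,cv2.BORDER_CONSTANT)]))
o=ctrl.get_obs()
for n in M: print(n,proj(n,[o["ee_pos"],GR["R"]]).round(1))
E
```

```text
side [[210.  190.6]
 [210.8 188.2]]
top [[285.  150.3]
 [283.9 151. ]]
```

View pics/s2.png

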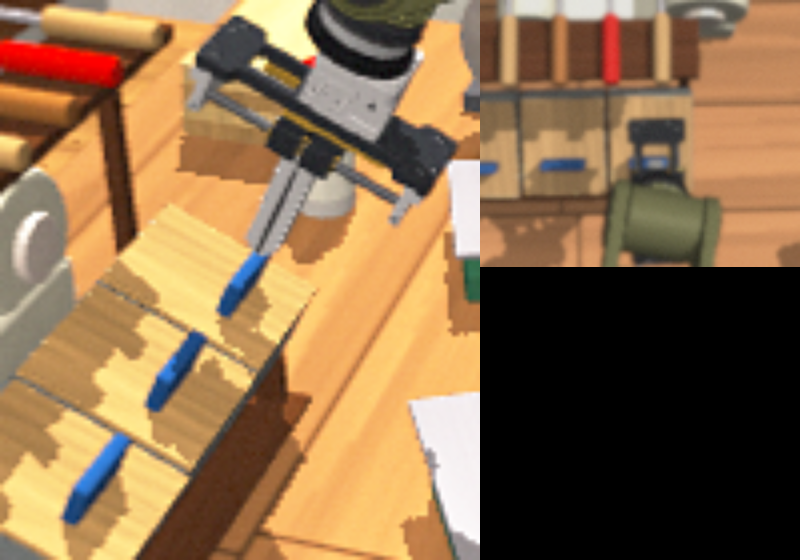

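```bash
python3 - <<'E'
from h import *
o=ctrl.get_obs(); z=R.from_euler("xyz",o["eef_rot"]).as_matrix()[:,2]
print(o["ee_pos"],o["qpos"].round(3))
P=[o["ee_pos"]-z*s for s in(0,.02,.04,.06,.08,.1)]
for n in M: print(n,proj(n,P).round(1).tolist())
print(proj("side",[GR["R"]+AB@np.array([0,d,.011]) for d in (.03,0,-.03)]).round(1))
im=ctrl.camera("side"); sub=im[176:198,200:224].astype(int)
for r in sub: print("".join("B" if p[2]>p[0]+20 and p[2]>p[1]+10 else ("g" if abs(p[0]-p[2])<25 else ".") for p in r))
E
```

```text
[ 0.63473296 -0.04398437  0.13598864] [-0.161  0.26   1.716  0.105  0.736 -0.233]
side [[210.0, 190.6], [212.3, 185.8], [214.6, 180.9], [217.0, 175.9], [219.4, 170.8], [221.8, 165.6]]
top [[285.0, 150.3], [285.2, 151.5], [285.3, 152.8], [285.4, 154.1], [285.6, 155.4], [285.7, 156.8]]
[[208.  190.9]
 [212.  185.6]
 [215.9 180.5]]
.............gggggggggg.
.............ggggggggg..
............gggggggggg..
............ggggggggg...
.............gggggggg...
.............ggggggg....
.............gggggg.....
.............BBgBg......
............BBBBB.......
...........BBBBB........
..........gBBBBB........
..........BBBBB.........
.........BBBBBB.........
........BBBBBBg.........
.......BBBBBBB..........
.......BBBBBBg..........
......BBBBBBg...........
......BBBBBg............
.....BBBBBB.............
.....BBBBB..............
.....BBBB...............
....BBBBg...............
```

```bash
python3 - <<'E'
from h import *
T=np.array([.59478732,-.03657025,.22117702]); z=RT[:,2]
for s in (0,.02,.03,.04): print(s,[proj("side",T-z*s+RT[:,1]*d).round(1)[0].tolist() for d in(-.047,0,.047)], proj("side",T+[0,0,s]).round(1)[0])
E
```

```text
0 [[234.8, 176.9], [220.1, 168.5], [205.3, 160.0]] [220.1 168.5]
0.02 [[237.5, 171.7], [222.6, 163.2], [207.7, 154.6]] [219.7 162.2]
0.03 [[238.8, 169.1], [223.9, 160.5], [208.9, 151.9]] [219.5 158.9]
0.04 [[240.2, 166.4], [225.2, 157.8], [210.1, 149.1]] [219.3 155.7]
```

{"method": "jog_arm", "body": {"motion": [[0,0,-0.04,0,0,0,1],[0,0,-0.04,0,0,0,1],[0,0,0,0,0,0,1],[0,0,0,0,0,0,1],[0,0,0,0,0,0,1]]}}

```text
time_s: 4.1
ee_pos: [0.6007, -0.0441, 0.2072]
eef_rot: [2.706, 0.001, 1.579]
force: [-0.6, 0.6, -0.5]
grip_width: 0.0369
grip_force: 0.0
```

```bash
python3 - <<'E'
from h import *
a=ctrl.camera("side")[110:230,160:280][:,:,::-1].copy(); b=ctrl.camera("top")[100:190,240:330][:,:,::-1].copy()
o=ctrl.get_obs(); A=R.from_euler("xyz",o["eef_rot"]).as_matrix(); w=o["grip_width"]/2; print(o["ee_pos"],w)
P=[o["ee_pos"]+A@np.array([0,d,0]) for d in(-w,0,w)]
a=cv2.resize(a,None,fx=4,fy=4,interpolation=0); b=cv2.resize(b,None,fx=3.5,fy=3.5,interpolation=0)
for u,v in proj("side",P): cv2.circle(a,(int((u-160+.5)*4),int((v-110+.5)*4)),2,(0,255,0),-1)
for u,v in proj("top",P): cv2.circle(b,(int((u-240+.5)*3.5),int((v-100+.5)*3.5)),2,(0,255,0),-1)
c=np.zeros((480,800,3),np.uint8); c[:480,:480]=a; c[:b.shape[0],485:485+b.shape[1]]=b; cv2.imwrite("pics/s3.png",c)
E
```

```text
[ 0.60067536 -0.04415943  0.20699715] 0.022415814914059765
```

View pics/s3.png

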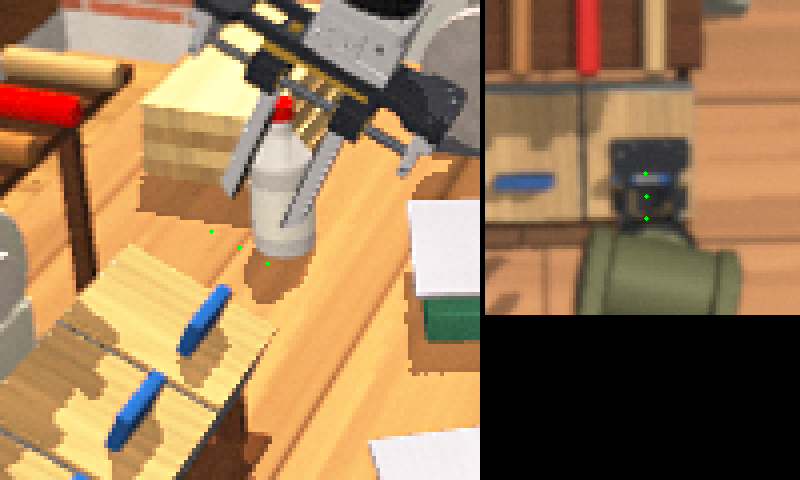

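Fingertips really sit about 39 mm behind the reported TCP (dots at crop (239,247), real tips around (260,207)), so I go deeper, watching the force.

{"method": "jog_arm", "body": {"motion": [[0.001,0,0.025,0,0,0,1],[0.001,0,0.025,0,0,0,1],[0.001,0,0.025,0,0,0,1],[0.001,0,0.025,0,0,0,1],[0,0,0,0,0,0,1]]}}

```text
time_s: 4.7
ee_pos: [0.6421, -0.0396, 0.1135]
eef_rot: [2.711, 0.0, 1.58]
force: [0.3, -0.4, 0.2]
grip_width: 0.0851
grip_force: 0.0
```

{"method": "jog_arm", "body": {"motion": [[0,0,0.006,0,0,0,1],[0,0,0.006,0,0,0,1],[0,0,0,0,0,0,-1],[0,0,0,0,0,0,-1],[0,0,0,0,0,0,-1]], "squeeze": 25}}

```text
time_s: 5.2
ee_pos: [0.6483, -0.04, 0.1076]
eef_rot: [2.704, 0.001, 1.579]
force: [-0.1, -0.2, -0.3]
grip_width: 0.0735
grip_force: 0.0
```

{"method": "jog_arm", "body": {"motion": [[0,0,0,0,0,0,-1],[0,0,0,0,0,0,-1],[0,0,0,0,0,0,-1],[0,0,0,0,0,0,-1],[0,0,0,0,0,0,-1]]}}

```text
time_s: 5.7
ee_pos: [0.6482, -0.0399, 0.107]
eef_rot: [2.704, 0.001, 1.579]
force: [-0.5, 1.2, -0.7]
grip_width: 0.0336
grip_force: 0.0
```

{"method": "jog_arm", "body": {"motion": [[0,0,0,0,0,0,-1],[0,0,0,0,0,0,-1],[0,0,0,0,0,0,-1]]}}

```text
time_s: 6.0
ee_pos: [0.6483, -0.0399, 0.107]
eef_rot: [2.704, 0.001, 1.579]
force: [-0.6, -0.2, -0.0]
grip_width: 0.0117
grip_force: 25.0
```

{"method": "jog_arm", "body": {"motion": [[0,-0.01,0,0,0,0,-1],[0,-0.02,0,0,0,0,-1],[0,-0.02,0,0,0,0,-1],[0,-0.02,0,0,0,0,-1],[0,-0.02,0,0,0,0,-1]]}}

```text
time_s: 6.5
ee_pos: [0.5659, -0.0396, 0.0685]
eef_rot: [2.704, -0.0, 1.58]
force: [4.5, 12.3, -0.6]
grip_width: 0.012
grip_force: 25.0
```

{"method": "jog_arm", "body": {"motion": [[0,-0.018,0,0,0,0,-1],[0,0,0,0,0,0,-1]]}}

```text
time_s: 6.7
ee_pos: [0.5488, -0.0395, 0.0606]
eef_rot: [2.705, -0.001, 1.58]
force: [-4.5, 10.6, 1.0]
grip_width: 0.0118
grip_force: 24.9
```

```bash
python3 - <<'E'
from h import *
G=GR["R"]; B=G+AB@np.array([.02,0,-.021-.006-.014])
print("bracket top px",{n:proj(n,[B+AB@np.array([x,y,0]) for x in(-.01,0,.01) for y in (-.03,0,.03)]).round(0).tolist() for n in M})
b=ctrl.camera("top"); a=ctrl.camera("side")
c=np.zeros((480,800,3),np.uint8); c[:480,:480]=cv2.resize(a[110:230,140:260],(480,480),interpolation=0)[:,:,::-1]; c[:315,485:]=cv2.resize(b[100:190,240:330],(315,315),interpolation=0)[:,:,::-1]; cv2.imwrite("pics/s4.png",c)
E
```

```text
bracket top px {'side': [[207.0, 191.0], [203.0, 196.0], [199.0, 202.0], [204.0, 189.0], [200.0, 195.0], [196.0, 200.0], [201.0, 188.0], [197.0, 193.0], [193.0, 198.0]], 'top': [[292.0, 146.0], [284.0, 146.0], [275.0, 146.0], [292.0, 143.0], [284.0, 143.0], [275.0, 143.0], [292.0, 140.0], [283.0, 140.0], [275.0, 141.0]]}
```

View pics/s4.png

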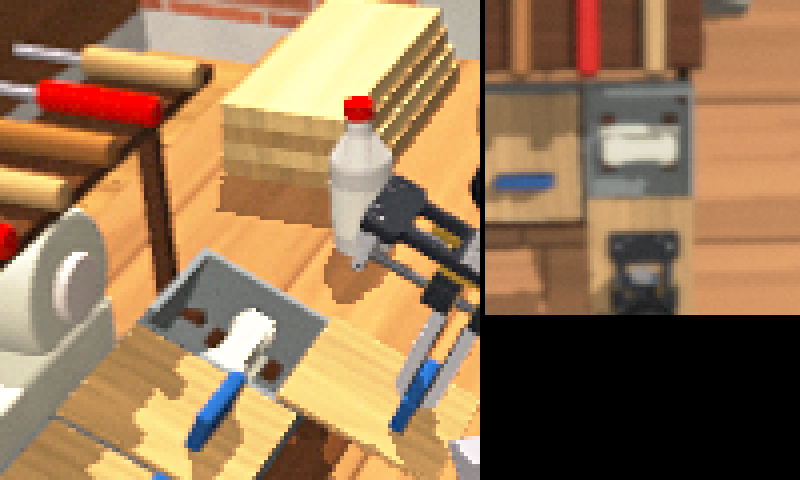

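Right box: white pattern. Shut it and slide the straddling fingers over to the middle handle.

{"method": "jog_arm", "body": {"motion": [[0,0.01,0,0,0,0,-1],[0,0.025,0,0,0,0,-1],[0,0.025,0,0,0,0,-1],[0,0.025,0,0,0,0,-1],[0,0.02,0,0,0,0,-1]]}}

```text
time_s: 7.3
ee_pos: [0.6457, -0.04, 0.1058]
eef_rot: [2.706, 0.001, 1.579]
force: [-5.2, -3.1, 2.7]
grip_width: 0.0118
grip_force: 24.9
```

{"method": "jog_arm", "body": {"motion": [[0,0.004,0,0,0,0,-1],[0,0.002,0,0,0,0,-1],[0,0,0,0,0,0,-1]]}}

```text
time_s: 7.6
ee_pos: [0.65, -0.04, 0.1078]
eef_rot: [2.706, 0.001, 1.579]
force: [-3.6, -0.6, 2.3]
grip_width: 0.0117
grip_force: 24.9
```

{"method": "jog_arm", "body": {"motion": [[0,0,0,0,0,0,1],[0,0,0,0,0,0,1],[0,0,0,0,0,0,1],[0,0,0,0,0,0,1]]}}

```text
time_s: 8.0
ee_pos: [0.6509, -0.0399, 0.1082]
eef_rot: [2.704, 0.001, 1.579]
force: [-0.7, -0.0, -0.0]
grip_width: 0.0405
grip_force: 0.0
```

```bash
python3 - <<'E'
from h import *
step(tcp(GR["M"],-.033),RT,5)
a=ctrl.camera("side"); im=a.astype(int); m=np.zeros(im.shape[:2],bool); m[165:265,150:230]=1
b,l=blobs("side",m&(im[...,2]>im[...,0]+20)&(im[...,2]>im[...,1]+10),15,400); print([(c.round(1).tolist(),s[4]) for i,c,s in b])
E
```

```text
total [ 0.1183 -0.0025  0.0069] rows 5 v [ 0.0237 -0.0005  0.0014] w [0.0002 0.0002 0.0001]
[([209.9, 189.3], np.int32(87)), ([193.2, 212.2], np.int32(104)), ([173.5, 238.9], np.int32(133))]
```

{"method": "jog_arm", "body": {"motion": [[0.0236,0,0,0,0,0,1],[0.0236,0,0,0,0,0,1],[0.0236,0,0,0,0,0,0],[0.0236,-0.001,0,0,0,0,-0.5],[0.0236,0,0,0,0,0,-0.5]]}}

```text
time_s: 8.55
ee_pos: [0.6489, 0.079, 0.1076]
eef_rot: [2.704, 0.001, 1.579]
force: [-0.2, -0.6, -0.4]
grip_width: 0.043
grip_force: 0.0
```

{"method": "jog_arm", "body": {"motion": [[0,0,0,0,0,0,-1],[0,0,0,0,0,0,-1],[0,0,0,0,0,0,-1],[0,0,0,0,0,0,-1],[0,0,0,0,0,0,-1]]}}

```text
time_s: 9.05
ee_pos: [0.649, 0.0771, 0.1076]
eef_rot: [2.705, 0.001, 1.578]
force: [-1.8, -3.5, 0.2]
grip_width: 0.0114
grip_force: 25.0
```

{"method": "jog_arm", "body": {"motion": [[0,0,0,0,0,0,-1],[0,0,0,0,0,0,-1]]}}

```text
time_s: 9.25
ee_pos: [0.649, 0.0772, 0.1076]
eef_rot: [2.705, 0.002, 1.579]
force: [-1.9, -7.0, 0.1]
grip_width: 0.0124
grip_force: 25.0
```

{"method": "jog_arm", "body": {"motion": [[0,-0.01,0,0,0,0,-1],[0,-0.022,0,0,0,0,-1],[0,-0.022,0,0,0,0,-1],[0,-0.022,0,0,0,0,-1],[0,-0.022,0,0,0,0,-1]]}}

```text
time_s: 9.75
ee_pos: [0.56, 0.0776, 0.0662]
eef_rot: [2.703, 0.0, 1.579]
force: [5.7, 6.1, -5.5]
grip_width: 0.0118
grip_force: 25.0
```

{"method": "jog_arm", "body": {"motion": [[0,-0.011,0,0,0,0,-1],[0,0,0,0,0,0,-1]]}}

```text
time_s: 9.95
ee_pos: [0.5494, 0.0777, 0.0611]
eef_rot: [2.705, 0.0, 1.579]
force: [-2.7, 5.6, -1.3]
grip_width: 0.0116
grip_force: 25.0
```

```bash
python3 - <<'E'
from h import *
b=ctrl.camera("top"); B=GR["M"]+AB@np.array([.02,0,-.041])
for u,v in proj("top",[B+AB@np.array([x,y,0]) for x in(-.006,.006) for y in (-.02,0,.02)]).round().astype(int): print(b[v,u])
E
```

```text
[169 165 150]
[134 131 118]
[171 168 150]
[226 222 202]
[161 156 140]
[229 226 205]
```

White pattern in the middle too; shut it and go to the left box.

{"method": "jog_arm", "body": {"motion": [[0,0.01,0,0,0,0,-1],[0,0.025,0,0,0,0,-1],[0,0.025,0,0,0,0,-1],[0,0.025,0,0,0,0,-1],[0,0.02,0,0,0,0,-1]]}}

```text
time_s: 10.5
ee_pos: [0.646, 0.0772, 0.1062]
eef_rot: [2.705, 0.002, 1.579]
force: [-5.7, -7.2, 2.2]
grip_width: 0.0122
grip_force: 25.0
```

{"method": "jog_arm", "body": {"motion": [[0,0.004,0,0,0,0,-1],[0,0.002,0,0,0,0,-1],[0,0,0,0,0,0,-1]]}}

```text
time_s: 10.8
ee_pos: [0.6505, 0.0772, 0.1082]
eef_rot: [2.706, 0.002, 1.579]
force: [-6.0, -6.4, 3.3]
grip_width: 0.0117
grip_force: 25.0
```

{"method": "jog_arm", "body": {"motion": [[0,0,0,0,0,0,1],[0,0,0,0,0,0,1],[0,0,0,0,0,0,1],[0,0,0,0,0,0,1]]}}

```text
time_s: 11.2
ee_pos: [0.6509, 0.0782, 0.1086]
eef_rot: [2.704, 0.001, 1.579]
force: [0.2, 0.8, 0.3]
grip_width: 0.0403
grip_force: 0.0
```

```bash
python3 - <<'E'
from h import *
step(tcp(GR["L"],-.033),RT,5)
a=ctrl.camera("side"); im=a.astype(int); m=np.zeros(im.shape[:2],bool); m[165:265,150:230]=1
b,l=blobs("side",m&(im[...,2]>im[...,0]+20)&(im[...,2]>im[...,1]+10),15,400); print([(c.round(1).tolist(),s[4]) for i,c,s in b])
E
```

```text
total [ 0.1182 -0.0037  0.0068] rows 5 v [ 0.0236 -0.0007  0.0014] w [0.0002 0.0002 0.0001]
[([205.8, 194.9], np.int32(24)), ([192.5, 211.6], np.int32(106)), ([173.3, 239.1], np.int32(130))]
```

{"method": "jog_arm", "body": {"motion": [[0.0236,0,0,0,0,0,1],[0.0236,0,0,0,0,0,1],[0.0236,0,0,0,0,0,0],[0.0236,-0.002,0,0,0,0,-0.5],[0.0236,0,0,0,0,0,-0.5]]}}

```text
time_s: 11.75
ee_pos: [0.6478, 0.1971, 0.1075]
eef_rot: [2.704, 0.001, 1.579]
force: [0.6, 0.9, -0.0]
grip_width: 0.0434
grip_force: 0.0
```

{"method": "jog_arm", "body": {"motion": [[0,0,0,0,0,0,-1],[0,0,0,0,0,0,-1],[0,0,0,0,0,0,-1],[0,0,0,0,0,0,-1],[0,0,0,0,0,0,-1]]}}

```text
time_s: 12.25
ee_pos: [0.6479, 0.1951, 0.1074]
eef_rot: [2.705, 0.002, 1.578]
force: [-1.7, -3.0, 0.4]
grip_width: 0.0117
grip_force: 25.0
```

{"method": "jog_arm", "body": {"motion": [[0,0,0,0,0,0,-1],[0,0,0,0,0,0,-1]]}}

```text
time_s: 12.45
ee_pos: [0.648, 0.1951, 0.1074]
eef_rot: [2.705, 0.002, 1.578]
force: [-3.0, -5.9, 0.1]
grip_width: 0.0118
grip_force: 25.0
```

{"method": "jog_arm", "body": {"motion": [[0,-0.01,0,0,0,0,-1],[0,-0.022,0,0,0,0,-1],[0,-0.022,0,0,0,0,-1],[0,-0.022,0,0,0,0,-1],[0,-0.022,0,0,0,0,-1]]}}

```text
time_s: 12.95
ee_pos: [0.5591, 0.1956, 0.0661]
eef_rot: [2.703, -0.0, 1.579]
force: [7.2, 5.1, -5.5]
grip_width: 0.0117
grip_force: 25.0
```

{"method": "jog_arm", "body": {"motion": [[0,-0.012,0,0,0,0,-1],[0,0,0,0,0,0,-1]]}}

```text
time_s: 13.15
ee_pos: [0.5495, 0.1958, 0.0619]
eef_rot: [2.7, -0.001, 1.58]
force: [7.3, 4.0, -5.1]
grip_width: 0.0118
grip_force: 25.0
```

{"method": "jog_arm", "body": {"motion": [[0,0,0,0,0,0,0.3],[0,0,0,0,0,0,0.3],[0,0,0,0,0,0,0.3]]}}

```text
time_s: 13.45
ee_pos: [0.5485, 0.1951, 0.061]
eef_rot: [2.704, 0.001, 1.579]
force: [-0.3, 0.7, -0.7]
grip_width: 0.0325
grip_force: 0.0
```

```bash
python3 - <<'E'
from h import *
b=ctrl.camera("top"); a=ctrl.camera("side")
c=np.zeros((480,800,3),np.uint8); c[:480,:480]=cv2.resize(a[170:290,90:210],(480,480),interpolation=0)[:,:,::-1]; c[:315,485:]=cv2.resize(b[100:190,180:270],(315,315),interpolation=0)[:,:,::-1]; cv2.imwrite("pics/s5.png",c)
B=GR["L"]+AB@np.array([.02,0,-.021-.006-.014-.013]) # grasp point 13 mm under bracket top
for h in (.090,.0): print(h); step(B-RT[:,2]*(h-.0188-.0385),RT,5)
E
```

```text
0.09
total [ 0.0004  0.1285 -0.0237] rows 5 v [ 0.0001  0.0257 -0.0048] w [0.0002 0.0002 0.0001]
0.0
total [0.0005 0.1284 0.0663] rows 5 v [0.0001 0.0257 0.0132] w [0.0002 0.0002 0.0001]
```

View pics/s5.png

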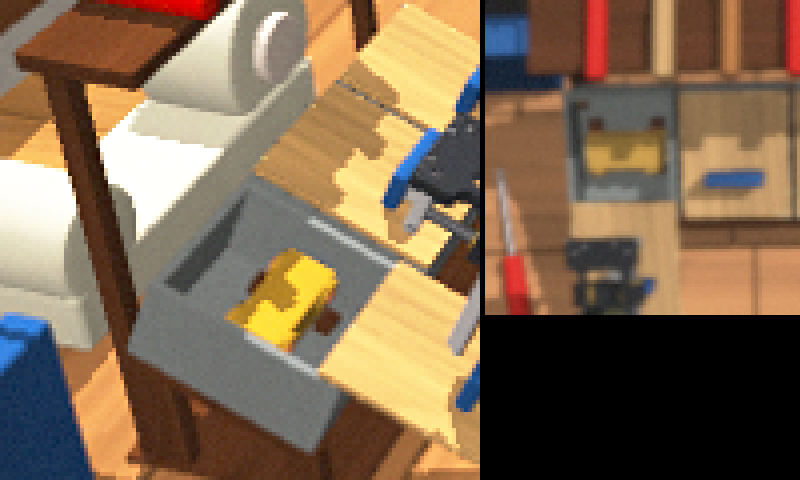

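{"method": "jog_arm", "body": {"motion": [[0,0,-0.02,0,0,0,0.3],[0,0,-0.03,0,0,0,0.3],[0,0,-0.01,0,0,0,0.3]]}}

```text
time_s: 13.85
ee_pos: [0.5232, 0.1953, 0.1176]
eef_rot: [2.702, 0.0, 1.58]
force: [-0.3, 0.2, -0.9]
grip_width: 0.0607
grip_force: 0.0
```

```bash
cat > gold.py <<'E'
from h import *
win={"side":(225,265,140,180),"top":(128,155,200,236)}; cc={}
for n,(r0,r1,c0,c1) in win.items():
    im=ctrl.camera(n).astype(int); r,g,b=im[...,0],im[...,1],im[...,2]
    m=np.zeros(r.shape,bool); m[r0:r1,c0:c1]=1
    B,l=blobs(n,m&(r-b>(120 if n=="side" else 75)),20,2000); B=max(B,key=lambda t:t[2][4]); print(n,B[1].round(1),B[2]); cc[n]=B[1]
x,e=tri(cc["side"],cc["top"]); print("gold",x.round(4),round(e,2))
top=GR["L"]+AB@np.array([.02,0,-.041]); print("pred top",top.round(4),"in box axes",(AB.T@(x-top)).round(4))
E
python3 gold.py
```

```text
side [161.  244.1] [147 233  27  25 342]
top [219.1 143.5] [209 139  21  11 187]
gold [0.669  0.1949 0.1151] 0.43
pred top [0.6631 0.1965 0.119 ] in box axes [ 0.0038 -0.0017 -0.006 ]
```

{"method": "jog_arm", "body": {"motion": [[0,0.032,0,0,0,0,0.3],[0,0.032,0,0,0,0,0.3],[0,0.032,0,0,0,0,0.3],[0,0.0325,0,0,0,0,0.3],[0,0,0,0,0,0,0.3]]}}

```text
time_s: 14.45
ee_pos: [0.6423, 0.1956, 0.1696]
eef_rot: [2.703, 0.001, 1.578]
force: [0.4, -0.2, -0.0]
grip_width: 0.0616
grip_force: 0.0
```

{"method": "jog_arm", "body": {"motion": [[0,0,0.025,0,0,0,0.3],[0,0,0.025,0,0,0,0.3],[0,0,0.02,0,0,0,0.3],[0,0,0,0,0,0,0.3]]}}

```text
time_s: 14.85
ee_pos: [0.6676, 0.1955, 0.1015]
eef_rot: [2.71, 0.003, 1.579]
force: [0.1, 0.4, 0.1]
grip_width: 0.0604
grip_force: 0.0
```

```bash
python3 - <<'E'
from h import *
o=ctrl.get_obs(); print(o["force"].round(1),o["qpos"].round(2))
step(GR["L"]+AB@np.array([.02,0,-.054])+RT[:,2]*(.0188+.0385),RT,5)
E
```

```text
[0.1 0.4 0.1] [ 0.28  0.44  1.56 -0.17  0.74  0.38]
total [0.0012 0.0035 0.0525] rows 5 v [0.0002 0.0007 0.0105] w [-0.001   0.0006  0.0002]
```

{"method": "jog_arm", "body": {"motion": [[0,0.001,0.015,0,0,0,0.3],[0,0.001,0.015,0,0,0,0.3],[0,0,0.012,0,0,0,0.3],[0,0,0,0,0,0,0.3]]}}

```text
time_s: 15.25
ee_pos: [0.6883, 0.196, 0.0669]
eef_rot: [2.707, 0.002, 1.579]
force: [-0.3, -0.6, 1.5]
grip_width: 0.0611
grip_force: 0.0
```

{"method": "jog_arm", "body": {"motion": [[0,0,0.005,0,0,0,0.3],[0,0,0.005,0,0,0,0.3],[0,0,0,0,0,0,0.3]]}}

```text
time_s: 15.55
ee_pos: [0.6928, 0.1963, 0.0597]
eef_rot: [2.705, 0.001, 1.579]
force: [0.6, -0.2, 0.9]
grip_width: 0.0612
grip_force: 0.0
```

{"method": "jog_arm", "body": {"motion": [[0,0,0,0,0,0,-1],[0,0,0,0,0,0,-1],[0,0,0,0,0,0,-1],[0,0,0,0,0,0,-1],[0,0,0,0,0,0,-1]], "squeeze": 35}}

```text
time_s: 16.05
ee_pos: [0.6936, 0.1965, 0.061]
eef_rot: [2.702, 0.001, 1.579]
force: [5.2, 0.3, 2.6]
grip_width: 0.0339
grip_force: 35.0
```

{"method": "jog_arm", "body": {"motion": [[0,0,-0.01,0,0,0,-1],[0,0,-0.02,0,0,0,-1],[0,0,-0.03,0,0,0,-1],[0,0,-0.03,0,0,0,-1],[0,0,-0.03,0,0,0,-1]], "squeeze": 45}}

```text
time_s: 16.55
ee_pos: [0.6405, 0.1958, 0.1683]
eef_rot: [2.708, 0.002, 1.579]
force: [0.5, 0.4, -4.6]
grip_width: 0.0339
grip_force: 44.9
```

{"method": "jog_arm", "body": {"motion": [[0,0,-0.025,0,0,0,-1],[0,-0.03,0,0,0,0,-1],[0,-0.04,0,0,0,0,-1],[0,-0.03,0,0,0,0,-1],[0,0,0,0,0,0,-1]]}}

```text
time_s: 17.05
ee_pos: [0.5367, 0.1947, 0.1461]
eef_rot: [2.71, 0.003, 1.58]
force: [0.8, 0.2, -5.2]
grip_width: 0.0336
grip_force: 44.9
```

```bash
python3 - <<'E'
from h import *
o=ctrl.get_obs(); print(o["ee_pos"],o["force"].round(1),o["grip_width"],o["grip_force"])
a=np.arctan2(-.364,.482); RD=np.column_stack([[-np.sin(a),np.cos(a),0],[np.cos(a),np.sin(a),0],[0,0,-1]])
for n in (18,):
    v,w=step(np.array([.482,-.364,.16]),RD,n); v=v.round(4);w=w.round(4)
    p=o["ee_pos"].copy();Rr=R.from_euler("xyz",o["eef_rot"]).as_matrix()
    for i in range(n):
        p=p+Rr@v; Rr=Rr@R.from_rotvec(w).as_matrix()
        if i%3==2: print(i+1,p.round(3),"bracket bottom",(p-Rr[:,2]*.024).round(3), "body top",(p-Rr[:,2]*.2).round(2))
E
```

```text
[0.53674208 0.19471555 0.14605829] [ 0.8  0.2 -5.2] 0.03360392975407621 44.91643667221069
total [-0.5582 -0.0494 -0.0361] rows 18 v [-0.0311  0.0066  0.    ] w [ 0.0231 -0.0077  0.0359]
3 [0.552 0.101 0.154] bracket bottom [0.544 0.101 0.176] body top [0.48 0.1  0.34]
6 [0.558 0.006 0.158] bracket bottom [0.551 0.007 0.181] body top [0.5  0.01 0.35]
9 [ 0.554 -0.089  0.16 ] bracket bottom [ 0.549 -0.088  0.184] body top [ 0.51 -0.08  0.36]
12 [ 0.54  -0.184  0.161] bracket bottom [ 0.537 -0.183  0.185] body top [ 0.51 -0.18  0.36]
15 [ 0.516 -0.276  0.161] bracket bottom [ 0.514 -0.275  0.185] body top [ 0.5  -0.27  0.36]
18 [ 0.482 -0.365  0.16 ] bracket bottom [ 0.482 -0.365  0.184] body top [ 0.48 -0.36  0.36]
```

{"method": "jog_arm", "body": {"motion": [[-0.0311,0.0066,0,0.0231,-0.0077,0.0359,-1],[-0.0311,0.0066,0,0.0231,-0.0077,0.0359,-1],[-0.0311,0.0066,0,0.0231,-0.0077,0.0359,-1],[-0.0311,0.0066,0,0.0231,-0.0077,0.0359,-1],[-0.0311,0.0066,0,0.0231,-0.0077,0.0359,-1]]}}

```text
time_s: 17.55
ee_pos: [0.5613, 0.0368, 0.1594]
eef_rot: [2.825, -0.03, 1.397]
force: [0.4, -0.2, -4.5]
grip_width: 0.0339
grip_force: 44.9
```

{"method": "jog_arm", "body": {"motion": [[-0.0311,0.0066,0,0.0231,-0.0077,0.0359,-1],[-0.0311,0.0066,0,0.0231,-0.0077,0.0359,-1],[-0.0311,0.0066,0,0.0231,-0.0077,0.0359,-1],[-0.0311,0.0066,0,0.0231,-0.0077,0.0359,-1],[-0.0311,0.0066,0,0.0231,-0.0077,0.0359,-1]]}}

```text
time_s: 18.05
ee_pos: [0.554, -0.1218, 0.1627]
eef_rot: [2.947, -0.038, 1.214]
force: [-0.2, -0.5, -4.2]
grip_width: 0.0334
grip_force: 44.9
```

{"method": "jog_arm", "body": {"motion": [[-0.0311,0.0066,0,0.0231,-0.0077,0.0359,-1],[-0.0311,0.0066,0,0.0231,-0.0077,0.0359,-1],[-0.0311,0.0066,0,0.0231,-0.0077,0.0359,-1],[-0.0311,0.0066,0,0.0231,-0.0077,0.0359,-1],[-0.0311,0.0066,0,0.0231,-0.0077,0.0359,-1]]}}

```text
time_s: 18.55
ee_pos: [0.5188, -0.2765, 0.1622]
eef_rot: [3.069, -0.024, 1.031]
force: [0.6, -0.4, -3.8]
grip_width: 0.0341
grip_force: 44.9
```

{"method": "jog_arm", "body": {"motion": [[-0.0311,0.0066,0,0.0231,-0.0077,0.0359,-1],[-0.0311,0.0066,0,0.0231,-0.0077,0.0359,-1],[-0.0311,0.0066,0,0.0231,-0.0077,0.0359,-1],[0,0,0,0,0,0,-1],[0,0,0,0,0,0,-1]]}}

```text
time_s: 19.05
ee_pos: [0.4849, -0.3646, 0.1612]
eef_rot: [3.139, -0.006, 0.923]
force: [-0.2, 0.9, -4.0]
grip_width: 0.0336
grip_force: 44.9
```

```bash
python3 - <<'E'
from h import *
o=ctrl.get_obs(); print(o["ee_pos"],o["force"].round(1),o["grip_width"],o["grip_force"])
a=np.arctan2(-.364,.482); RD=np.column_stack([[-np.sin(a),np.cos(a),0],[np.cos(a),np.sin(a),0],[0,0,-1]])
step(np.array([.482,-.364,.034]),RD,5)
a=ctrl.camera("side"); cv2.imwrite("pics/s6.png",cv2.resize(a[60:220,200:360],(600,600),interpolation=0)[:,:,::-1])
E
```

```text
[ 0.48489143 -0.36463976  0.16119665] [-0.2  0.9 -4. ] 0.033627518887314974 44.916316866874695
total [-0.0019 -0.0031  0.1272] rows 5 v [-0.0003 -0.0006  0.0254] w [ 0.0006 -0.0011 -0.0003]
```

View pics/s6.png

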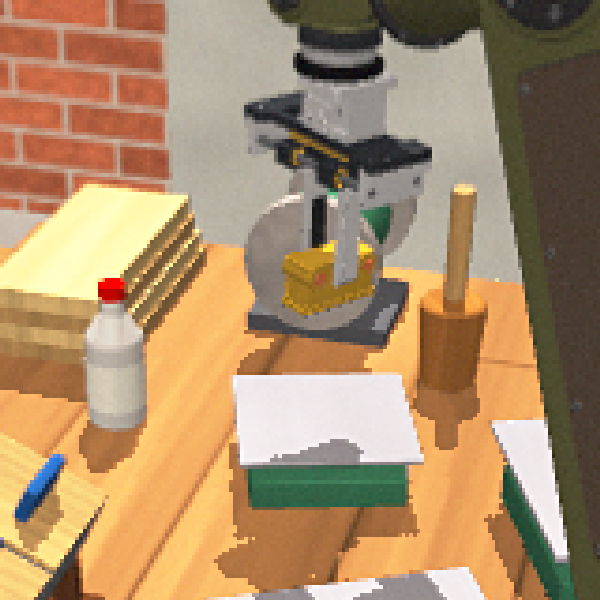

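{"method": "jog_arm", "body": {"motion": [[-0.001,-0.001,0.03,0,0,0,-1],[-0.001,-0.001,0.03,0,0,0,-1],[0,-0.001,0.03,0,0,0,-1],[0,0,0.015,0,0,0,-1],[0,0,0,0,0,0,-1]]}}

```text
time_s: 19.6
ee_pos: [0.4819, -0.3627, 0.0553]
eef_rot: [3.141, -0.006, 0.924]
force: [-0.4, -0.6, -4.2]
grip_width: 0.0337
grip_force: 44.9
```

{"method": "jog_arm", "body": {"motion": [[0,0,0.005,0,0,0,-1],[0,0,0.004,0,0,0,-1],[0,0,0.004,0,0,0,-1],[0,0,0,0,0,0,-1]]}}

```text
time_s: 20.0
ee_pos: [0.4824, -0.3638, 0.0438]
eef_rot: [3.137, -0.005, 0.923]
force: [-0.1, 0.1, -4.8]
grip_width: 0.0337
grip_force: 44.9
```

```bash
python3 - <<'E'
from h import *
o=ctrl.get_obs(); print(o["ee_pos"],o["force"].round(2),o["moment"].round(3))
E
```

```text
[ 0.482352   -0.36384456  0.04384458] [-0.08  0.13 -4.82] [-0.01   0.017  0.002]
```

{"method": "jog_arm", "body": {"motion": [[0,0,0.003,0,0,0,-1],[0,0,0.003,0,0,0,-1],[0,0,0.002,0,0,0,-1],[0,0,0,0,0,0,-1]]}}

```text
time_s: 20.4
ee_pos: [0.4826, -0.3641, 0.036]
eef_rot: [3.137, -0.005, 0.923]
force: [-0.3, -1.1, -0.5]
grip_width: 0.0336
grip_force: 44.9
```

{"method": "jog_arm", "body": {"motion": [[0,0,0.002,0,0,0,-1],[0,0,0.002,0,0,0,-1],[0,0,0,0,0,0,-1]]}}

```text
time_s: 20.7
ee_pos: [0.4826, -0.364, 0.0321]
eef_rot: [3.137, -0.005, 0.923]
force: [-1.5, -1.4, 1.7]
grip_width: 0.0337
grip_force: 44.9
```

{"method": "jog_arm", "body": {"motion": [[0,0,0.001,0,0,0,-1],[0,0,0.001,0,0,0,-1],[0,0,0,0,0,0,-1]]}}

```text
time_s: 21.0
ee_pos: [0.4826, -0.364, 0.0301]
eef_rot: [3.137, -0.005, 0.923]
force: [0.5, -0.9, 3.4]
grip_width: 0.0333
grip_force: 44.9
```

{"method": "jog_arm", "body": {"motion": [[0,0,-0.002,0,0,0,-1],[0,0,-0.002,0,0,0,-1],[0,0,0,0,0,0,-1],[0,0,0,0,0,0,-1]]}}

```text
time_s: 21.4
ee_pos: [0.4826, -0.364, 0.034]
eef_rot: [3.137, -0.005, 0.923]
force: [1.8, -1.5, 0.1]
grip_width: 0.0338
grip_force: 44.9
```

{"method": "jog_arm", "body": {"motion": [[0,0,0,0,0,0,0.4],[0,0,0,0,0,0,0.4],[0,0,0,0,0,0,0.4],[0,0,0,0,0,0,0.4],[0,0,0,0,0,0,0.4]]}}

```text
time_s: 21.9
ee_pos: [0.4824, -0.3638, 0.0338]
eef_rot: [3.138, -0.005, 0.923]
force: [-0.6, -0.5, 0.6]
grip_width: 0.065
grip_force: 0.0
```

{"method": "jog_arm", "body": {"motion": [[0,0,-0.02,0,0,0,0.4],[0,0,-0.03,0,0,0,0.4],[0,0,-0.04,0,0,0,0.4],[0,0,-0.04,0,0,0,0.4],[0,0,0,0,0,0,0.4]]}}

```text
time_s: 22.4
ee_pos: [0.4832, -0.3654, 0.1698]
eef_rot: [3.128, -0.005, 0.924]
force: [0.4, -0.3, -0.4]
grip_width: 0.0658
grip_force: 0.0
```

```bash
python3 - <<'E'
from h import *
a=ctrl.camera("side"); b=ctrl.camera("top"); print(ctrl.get_obs()["force"].round(1))
cv2.imwrite("pics/s7.png",np.hstack([cv2.resize(a[130:280,100:340],(480,300),interpolation=0),cv2.resize(b[100:230,180:420],(320,300))])[:,:,::-1])
E
```

```text
[ 0.2 -0.1 -1.3]
```

View pics/s7.png

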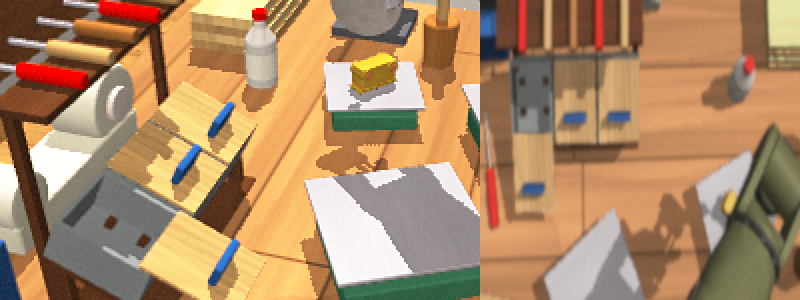

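The bronze bracket stands on the small scale's pan (side crop (373,75)). The right and middle lids are shut, and the bystanders are in place.

{"method": "jog_arm", "body": {"motion": [[0,0,0,0,0,0,0.4],[0,0,0,0,0,0,0.4],[0,0,0,0,0,0,0.4],[0,0,0,0,0,0,0.4],[0,0,0,0,0,0,0.4]]}}

```text
time_s: 23.0
ee_pos: [0.4816, -0.364, 0.1637]
eef_rot: [3.138, -0.005, 0.923]
force: [-0.8, 0.1, -0.4]
grip_width: 0.0658
grip_force: 0.0
```

```bash
python3 -c "
from station import ctrl
print(ctrl.hand_in())"
```

```text
the job is handed in; nothing more can be done
None
```

I found the bronze bracket in the left box, set it on the smallest scale's pan and let go; the right and middle boxes are shut again and the job is handed in at 23 s, with no verdict returned.

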